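Try a reed block on the wind chest

ROBOT

A 6-joint arm with a two-finger parallel gripper is mounted at the origin on a cart in front of the work surface, level with it; the furniture and walls round the work are solid. World frame = base frame: x ahead of the robot, y to its left, z up, the work surface at z = 0. Lengths are in m, angles in rad, forces in N, time in s.
With the tool pointing down it reaches from about 0.375 to 0.975 m from the base axis. Payload 3.8 kg.
Tool frame: the origin (TCP) lies between the finger pads; the fingertips stand 22 mm ahead of it and the grasp point (between the pads) lies 3 mm ahead of it; z points along the fingers, y is the direction in which the jaws open and shut (so a half turn about z gives the same grasp; the last joint's range is limited). The gripper opens to 85 mm and grips with 20 to 120 N. Pads are 22 mm wide; open, the fingers measure 114 mm over their backs; the gripper's body (76 mm by 85 mm) begins 54 mm behind the grasp point. The pads swing forward as they close: fully open they stand 13 mm farther back than shut.
Start: joints at [-1.186, 0.264, 1.604, -0, 1.274, -0.037], TCP at [0.276, -0.616, 0.253] pointing down, gripper open.
Joint ranges: [-2.63, 2.63], [-0.94, 2.18], [0.31, 2.57], [-1.31, 4.45], [0, 2.66], [-2.55, 2.55]. Speed limits (rad/s): [2.57, 2.57, 3.14, 3.14, 3.14, 3.14].

INTERFACE

Orientations are given as a rotation vector (axis times angle).
In Python, from workcell import * gives the robot as it stands.
- The arm moves only by the tool step_arm, never from a script. Its argument "motion" is a list that holds one entry, the list of rows, each a list of 7 numbers: the finger opening in m, from 0 to 0.0854, then the shift along the world's x, y, z in m, then the turn, a rotation vector about the world's x, y, z in degrees. A call has exactly 8 rows; each row is the pose to reach, as a shift and turn from the pose measured when the call began; what a row does not reach only later rows make up. A row lasts 1/8 s, in which the tool goes at most 62.5 mm and 10.7 degrees, less where a joint would pass 70% of its speed; a pose out of reach is approached as far as the arm can. A call with a gripper value outside its range is refused whole. The fingers move at their own pace and stop on an object; "newtons" is the grip in N (left out, the last holds). Time passes only in rows, so rows that repeat a pose let the fingers close, or fill a call up. It gives the time, the measured TCP pose, the force and the opening at its end, in the units of the state.
- read_state(): the state, without advancing time (a new reading comes with each control period).
- read_camera(name): name is "side" or "top" or "wrist"; returns (picture, depth): 400x640x3 uint8, blue, green, red; 400x640 float32, m along the optical axis (not along the pixel's ray), 0 where there is no reading.
- get_calibration(name): a dict with "K" (3x3 intrinsics, pixels), "dist_coeffs" ([k1, k2, p1, p2, k3] as OpenCV has them; the pictures are not rectified), "world_from_camera" (4x4, takes a point from camera to world coordinates). Camera axes: x right, y down, z forward; pixel columns grow to the right and rows downward; lengths in m; the calibration is good to about 2 mm. A picture is of the moment at which its call begins: read the wrist's pose just before it. get_calibration takes no time and is no camera call; for the wrist camera it gives the pose at the moment of the call.
- finish_job(): hands the job in, once; it reports no verdict.
Trained networks look in the newest picture that a camera, given by its name, has taken for a name from the list of things; names that differ only in an ending like _2 or _b are one class to them, and where a whole thing is asked for, a point or a joint stands for the part that bears it (a point fixed in the world has none). Each returns a list of dicts, best first, with "score" (0 to 1); they miss things now and then, are a little off and sometimes report something else, mostly with a low value. They report only what shows in the picture. A call takes as long as a camera call.
- spot_in(camera, thing): "xyz" ([x, y, z] in m, in the coordinates of the camera as it stood for that picture, good to about 4 mm: the middle of the surface that is visible of it).
- regions_of(camera, thing): "region" (400x640 bool, what is visible of it).
The state is a dict: "time": time; "q": joint angles; "joint_vel": joint speeds; "joint_torque": joint torques, N m; "tool_pos": TCP position; "tcp_rot": TCP orientation; "wrist_force": force on the tool from outside, world axes, zero at the start; "torque": the same for the moment, N m; "width": opening from 0.0 (shut) to 1.0 (fully open).
Only numpy, scipy, OpenCV 4.12 (cv2) and the standard library are available. Lean on these libraries where they do the work, as an engineer would, in place of code of your own. Each camera call takes 0.05 s, during which the arm holds its last target. There are 200 camera calls.

TASK

Try the lower of the two reed blocks on the wind chest: first take the dark packing slab off the chest's top plate and lay it flat on the bench, then set the low block on the plate and slide it under the bridge bar, on between the guide rails, until it meets the end stop, and let go of it. Then pull the black knob on the chest's front straight out until it clicks over and stands fully out, leave the wind on for about two seconds and push the knob fully home again. Leave the low block at the stop, and do not shift the tall block, the wax tin or the sanding block.

Things in the scene. Friction and masses are not known exactly. Their poses are not given: they have to be found in the camera images.
- wind_chest: Grey box with an aluminium top plate, fixed to the bench: 120 mm deep (its x, -60 to +60), 232 mm long (its y, -116 to +116), 68 mm high (z). Origin: centre of its underside. Its front (-x side) carries the black knob and a dial (11 mm proud, at y +55, not handled). The plate is clear from y -116 to +18 mm: blocks are set down there and slide along +y.
- wind_chest_stop (a point): Point on the top plate at the foot of the end stop's face, midway between the rails (chest x 0, y +94, z 68 mm); axes as the chest's. Stop 20 mm high. Two rails 9 mm high, 43 mm apart, run from chest y +38 to +94, flared to about 52 mm at y +24. With the low block at the stop its centre is at chest y +34 and its last 44 mm stand free before the bar.
- wind_chest_bar (a point): Point on the top plate below the middle of the bridge bar (chest x 0, y +25, z 68 mm); axes as the chest's. The bar is 100 mm along x, at chest y +18 to +32 mm; underside 34 mm, top 44 mm above the plate (screw heads 48 mm). Its pillars stand at x -40 and +40 mm, 62 mm clear between their foot collars.
- wind_knob (a joint): Travel of the knob in m: 0 fully home (wind off), 0.028 fully out (wind on). It slides straight out of the front, along -x of the chest. A spring detent resists with up to about 8 N until mid travel (14 mm), then throws it over to the other end, where it stays by itself; the same on the way in.
- wind_knob_grip (a point): Centre of the black knob's round head, moving with the knob: 36 mm in diameter, 27 mm long along chest x, on a 13 mm rod. Home it lies at chest x -92, y -45, z 38 mm (its back 8 mm off the brass bush it slides in, which ends at chest x -70 mm); fully out at x -120 mm. Nothing stands above it: pinch it from above, across chest y. Axes as the chest's.
- reed_block_low: The low reed block: pale wooden bar with brass reed plates and steel reeds on both long sides, 38 mm wide (x), 120 mm long (y), 30 mm high (z), 0.1 to 0.17 kg. Origin: centre of its underside. Both ends are alike; either may lead. It starts on the bench to the right of a fixed vice that stands between blocks and chest (76 mm high, world x 0.34 to 0.54, y -0.13 to -0.05).
- reed_block_tall: The tall reed block, to be left alone: made like the low one, 38 x 120 mm, but 48 mm high. Origin: centre of its underside.
- packing_slab: Dark hardwood slab lying across the top plate in front of the bridge bar, its ends just over the plate's edges: 36 mm wide (x), 150 mm long (y), 9 mm thick, about 0.04 kg. Origin: centre of its underside. The bench (top at world z 0, front edge x 0.33, left edge y 0.24) is free in front of the chest, left of the knob, back to x 0.43.
- wax_tin: Round tin, 65 mm in diameter, 37 mm high, standing on the bench; a bystander. Origin: centre of its underside.
- sanding_block: Pale rounded sanding block, 72 x 84 x 34 mm, on the bench beyond the chest's entry end; a bystander. Origin: centre of its underside.

How it is judged:
By the outcome, as a careful person would: the job done as asked, in the order asked, and still so for the second after the job is handed in, with the robot touching nothing.
It also fails if it takes over 61 s, if anything falls off the work surface, if the arm or the gripper's body presses on something with over 40 N, if the wrist force passes 120 N, or if a joint passes its speed limit or range.

## Working session

There is one attempt and no reset: what is moved stays moved. The work goes in short steps, Python scripts to look and compute and a tool call to move; the robot and the scene stay as the last step left them, time stands still between calls to the robot, and variables do not carry over. Pictures are saved under pics/ and viewed, on a budget of 10 in all, crops included, one or two more only if the job needs it, and the job is handed in when it is done.

Besides the shell and the picture viewer there is one more tool, called by a JSON object that holds its "op" and its "data". step_arm: Moves the arm, as the interface text tells. Its arguments: {"type":"object","properties":{"motion":{"type":"array"},"newtons":{"type":"number"}},"required":["motion"]}

```bash
ls; mkdir -p pics; cat > h.py <<'E'
from workcell import *
import numpy as np, cv2
def snap(c,fn=None):
    T=np.array(get_calibration(c)["world_from_camera"]); p,d=read_camera(c)
    if fn: cv2.imwrite('pics/'+fn,p)
    return T,p,d
def cloud(c,T,d,mask):
    k=get_calibration(c); v,u=np.nonzero(mask&(d>0)); z=d[v,u]
    n=cv2.undistortPoints(np.stack([u,v],1).astype(float)[:,None],np.array(k["K"]),np.array(k["dist_coeffs"]))[:,0]
    P=np.c_[n*z[:,None],z]; return P@T[:3,:3].T+T[:3,3]
def rect(P,zlo,zhi):
    Q=P[(P[:,2]>zlo)&(P[:,2]<zhi)]
    (cx,cy),(w,h),a=cv2.minAreaRect((Q[:,:2]*1000).astype(np.float32))
    return len(Q),round(cx),round(cy),round(w),round(h),round(a,1)
E
python3 - <<'E'
from h import *
s=read_state();print(s)
for c in("top","side"):
    T,p,d=snap(c,c+'1.png'); print(c,T.round(3).tolist())
    for n in ["wind_chest","wind_knob_grip","reed_block_low","reed_block_tall","packing_slab","wax_tin","sanding_block"]:
        r=regions_of(c,n)
        for x in r[:2]:
            P=cloud(c,T,d,x["region"]); 
            if len(P)<10: continue
            zt=np.percentile(P[:,2],95); print(n,round(x["score"],2),P.mean(0).round(3),'z95',zt.round(3),rect(P,zt-.006,zt+.006))
E
```

```text
pics
{'time': 0.0, 'q': array([-1.18591760e+00,  2.64771491e-01,  1.60540327e+00,  3.12781987e-05,
        1.27368894e+00, -3.68608585e-02]), 'joint_vel': array([ 2.38831983e-04, -7.66740519e-05,  7.88679850e-04,  9.53137343e-04,
        2.76710763e-04, -3.10363058e-04]), 'joint_torque': array([ 1.68767765e-03, -5.15098035e+01, -3.67319119e+01,  1.29588070e-04,
        1.27721616e-02,  1.58775819e-07]), 'tool_pos': array([ 0.27608128, -0.61519918,  0.2519338 ]), 'tcp_rot': array([-3.06981465e+00, -6.57084963e-01,  5.70962905e-04]), 'wrist_force': array([-0.70266366, -0.89647526, -0.01002636]), 'torque': array([-0.01303105,  0.0452121 ,  0.05235368]), 'width': 0.9982071591767996}
top [[0.009, -0.984, 0.18, 0.338], [-1.0, -0.01, -0.005, -0.133], [0.007, -0.18, -0.984, 1.114], [0.0, 0.0, 0.0, 1.0]]
wind_chest 0.85 [0.6   0.104 0.067] z95 0.109 (167, 608, 125, 100, 15, 7.7)
wind_chest 0.64 [ 0.613 -0.404  0.03 ] z95 0.039 (314, 614, -405, 64, 65, 59.8)
wind_knob_grip 0.58 [0.528 0.042 0.048] z95 0.057 (55, 526, 44, 27, 22, 89.5)
reed_block_low 0.82 [ 0.466 -0.395  0.028] z95 0.033 (454, 
[... 656 characters left out ...]
-0.388  0.026] z95 0.036 (142, 618, -398, 65, 64, 80.5)
wind_knob_grip 0.48 [0.53  0.052 0.041] z95 0.054 (69, 528, 49, 28, 25, 72.3)
reed_block_low 0.66 [ 0.472 -0.382  0.02 ] z95 0.03 (188, 472, -388, 116, 42, 6.0)
reed_block_tall 0.57 [ 0.461 -0.195  0.036] z95 0.048 (302, 459, -205, 44, 119, 51.5)
reed_block_tall 0.55 [ 0.474 -0.385  0.018] z95 0.03 (204, 472, -392, 117, 44, 11.5)
packing_slab 0.58 [0.626 0.054 0.074] z95 0.077 (609, 628, 51, 151, 40, 5.7)
packing_slab 0.28 [0.53  0.056 0.045] z95 0.054 (62, 528, 50, 22, 27, 18.0)
wax_tin 0.49 [ 0.614 -0.391  0.025] z95 0.036 (141, 617, -399, 63, 66, 33.6)
sanding_block 0.76 [ 0.635 -0.099  0.028] z95 0.033 (247, 636, -106, 68, 55, 30.9)
```

View pics/top1.png

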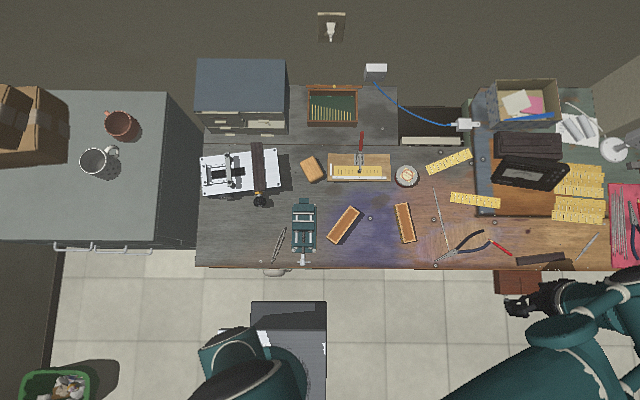

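View pics/side1.png

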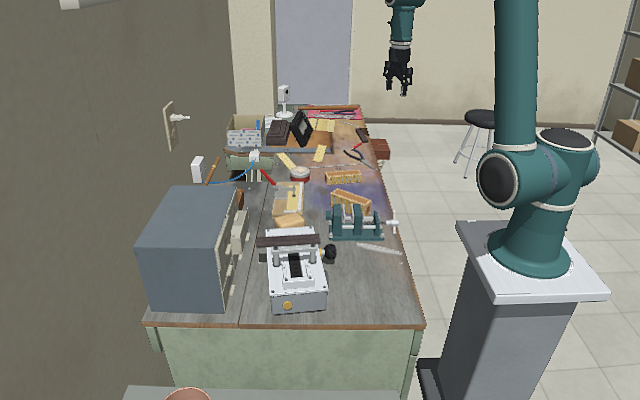

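```bash
python3 - <<'E'
from h import *
for c in("top","side"):
    T,p,d=snap(c)
    P=cloud(c,T,d,d>0)
    B=P[(P[:,0]>.48)&(P[:,0]<.75)&(P[:,1]>-.06)&(P[:,1]<.27)]
    for lo,hi in((.064,.072),(.073,.082),(.084,.092),(.105,.1135)):
        Q=B[(B[:,2]>lo)&(B[:,2]<hi)]
        if len(Q)>5: print(c,lo,rect(B,lo,hi),np.median(Q,0).round(3))
    for n in["packing_slab","wind_knob_grip"]:
        for x in regions_of(c,n)[:2]:
            Q=cloud(c,T,d,x["region"]);print(n,x["score"],rect(Q,.073,.082) if n[0]=='p' else (Q.min(0),Q.max(0)))
E
```

```text
top 0.064 (2143, 638, 98, 247, 217, 86.2) [0.612 0.101 0.068]
top 0.073 (709, 658, 86, 218, 206, 84.1) [0.625 0.049 0.076]
top 0.084 (133, 664, 101, 109, 275, 48.8) [0.61  0.195 0.087]
top 0.105 (195, 677, 74, 88, 246, 50.0) [0.623 0.122 0.111]
packing_slab 0.72 (500, 626, 46, 149, 33, 7.0)
wind_knob_grip 0.44 (array([0.51271744, 0.0247834 , 0.00133201]), array([0.55282592, 0.05842587, 0.0598049 ]))
side 0.064 (2282, 618, 84, 288, 263, 90.0) [0.614 0.141 0.067]
side 0.073 (874, 629, 78, 269, 241, 89.7) [0.625 0.06  0.075]
side 0.084 (251, 671, 100, 108, 291, 47.5) [0.611 0.201 0.088]
side 0.105 (288, 678, 83, 96, 237, 48.9) [0.617 0.13  0.11 ]
packing_slab 0.56 (551, 628, 51, 150, 38, 6.7)
wind_knob_grip 0.52 (array([ 0.51638016, -0.01616132, -0.00334187]), array([0.54747649, 0.06663095, 0.05546312]))
```

The top view shows the chest at px (240,170) with the slab at (262,168) and the knob at (262,200). The low block is at (404,222) and the tall one at (345,225). The side view agrees. The chest is yawed about 8°, with its origin near (0.612, 0.101). I'm moving to above the slab.

{"op": "step_arm", "data": {"motion": [[[0.06,0.028,0.054,0,0,0,-3],[0.06,0.056,0.108,0,0,0,-6],[0.06,0.084,0.162,0,0,0,-9],[0.06,0.112,0.216,0,0,0,-12],[0.06,0.14,0.27,0,0,0,-15],[0.06,0.168,0.324,0,0,0,-17],[0.06,0.196,0.378,0,0,0,-17],[0.06,0.224,0.432,0,0,0,-17]]], "newtons": 30}}

```text
time: 2.1
tool_pos: [0.5011, -0.1821, 0.2537]
tcp_rot: [3.135, 0.196, 0.002]
wrist_force: [0.9, -0.5, -0.9]
width: 0.704
```

{"op": "step_arm", "data": {"motion": [[[0.06,0.02,0.05,0,0,0,0],[0.06,0.045,0.1,0,0,0,0],[0.06,0.07,0.15,0,0,0,0],[0.06,0.09,0.19,0,0,0,0],[0.06,0.11,0.22,0,0,0,0],[0.06,0.12,0.225,0,0,0,0],[0.06,0.127,0.228,0,0,0,0],[0.06,0.127,0.228,0,0,0,0]]]}}

```text
time: 3.1
tool_pos: [0.6282, 0.045, 0.2536]
tcp_rot: [3.135, 0.195, 0.001]
wrist_force: [0.1, -1.2, 0.0]
width: 0.707
```

```bash
cat >> h.py <<'E'
def pose():
    s=read_state(); r=s['tcp_rot']; R=cv2.Rodrigues(np.array(r))[0]
    print('t',round(s['time'],2),'tcp',s['tool_pos'].round(4),'yaw',np.degrees(np.arctan2(R[1,0],R[0,0])).round(1),'tilt',R[:,2].round(3),'F',s['wrist_force'].round(1),'w',round(s['width'],3),'q6',s['q'][5].round(2))
    return s
E
python3 - <<'E'
from h import *
pose();T,p,d=snap("wrist","w1.png")
print(T.round(3).tolist())
for n in ["packing_slab","wind_knob_grip","wind_chest_bar"]:
    for x in regions_of("wrist",n)[:2]:
        P=cloud("wrist",T,d,x["region"]); z=np.percentile(P[:,2],90)
        print(n,x["score"],z,rect(P,z-.006,z+.006))
P=cloud("wrist",T,d,d>0)
print('bench', len(P))
T,p,d=snap("top");P=cloud("top",T,d,d>0);Q=P[(P[:,0]>.35)&(P[:,0]<.52)&(P[:,1]>.1)&(P[:,1]<.22)];print(np.percentile(Q[:,2],[0,1,50,99,100]))
E
```

```text
t 3.1 tcp [0.6282 0.045  0.2536] yaw 7.1 tilt [ 0.001 -0.001 -1.   ] F [ 0.1 -1.2  0. ] w 0.707 q6 1.48
[[0.124, -0.944, -0.305, 0.706], [-0.992, -0.117, -0.04, 0.055], [0.002, 0.308, -0.952, 0.374], [0.0, 0.0, 0.0, 1.0]]
packing_slab 0.75 0.07755853775563051 (6109, 627, 47, 149, 34, 6.7)
packing_slab 0.18 0.08758080481268532 (1201, 604, 163, 89, 88, 8.1)
wind_knob_grip 0.85 0.05571759351418888 (478, 527, 43, 23, 29, 6.9)
wind_knob_grip 0.49 0.030803251435545964 (808, 464, -380, 119, 28, 24.7)
wind_chest_bar 0.97 0.08757861676854704 (1201, 604, 163, 89, 88, 8.1)
bench 254944
[-0.00713945 -0.00574057 -0.00082495  0.0038622   0.00613767]
```

{"op": "step_arm", "data": {"motion": [[[0.06,0,0.002,-0.03,0,0,0],[0.06,-0.001,0.002,-0.07,0,0,0],[0.06,-0.001,0.002,-0.11,0,0,0],[0.06,-0.001,0.002,-0.14,0,0,0],[0.06,-0.001,0.002,-0.155,0,0,0],[0.06,-0.001,0.002,-0.161,0,0,0],[0.025,-0.001,0.002,-0.161,0,0,0],[0.025,-0.001,0.002,-0.161,0,0,0]]], "newtons": 30}}

```text
time: 4.35
tool_pos: [0.6281, 0.0472, 0.0947]
tcp_rot: [3.135, 0.194, 0.006]
wrist_force: [0.3, -0.5, -0.0]
width: 0.38
```

{"op": "step_arm", "data": {"motion": [[[0.025,0,0,0,0,0,0],[0.025,0,0,0,0,0,0],[0.025,0,0,0.005,0,0,0],[0.025,0,0,0.01,0,0,0],[0.025,0,0,0.02,0,0,0],[0.025,0,0,0.035,0,0,0],[0.025,0,0,0.05,0,0,0],[0.025,0,0,0.06,0,0,0]]]}}

```text
time: 5.35
tool_pos: [0.6288, 0.0472, 0.1567]
tcp_rot: [3.135, 0.194, 0.01]
wrist_force: [-0.2, -0.5, -0.5]
width: 0.381
```

```bash
python3 - <<'E'
from h import *
pose();T,p,d=snap("wrist","w2.png")
for x in regions_of("wrist","packing_slab")[:2]:
    P=cloud("wrist",T,d,x["region"]);z=np.percentile(P[:,2],70);print(x["score"],z,rect(P,z-.006,z+.006))
E
```

```text
t 5.35 tcp [0.6288 0.0472 0.1567] yaw 7.1 tilt [ 0.006 -0.    -1.   ] F [-0.2 -0.5 -0.5] w 0.381 q6 1.48
0.94 0.13931163147541253 (20513, 635, 48, 136, 34, 6.6)
```

View pics/w2.png

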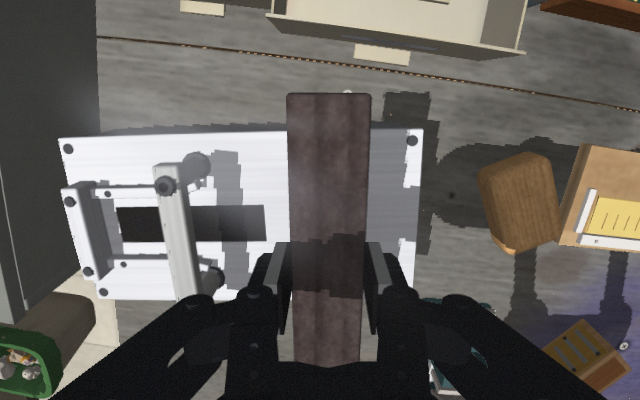

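The wrist view shows the slab held between the fingers, px (290-370, 95-360), clear of the plate. I'm carrying it to the bench in front of the chest.

{"op": "step_arm", "data": {"motion": [[[0.025,-0.03,0,0.015,0,0,0],[0.025,-0.075,0.01,0.02,0,0,0],[0.025,-0.12,0.03,0.02,0,0,0],[0.025,-0.16,0.06,0.02,0,0,0],[0.025,-0.185,0.095,0.01,0,0,0],[0.025,-0.194,0.113,-0.02,0,0,0],[0.025,-0.194,0.113,-0.07,0,0,0],[0.025,-0.194,0.113,-0.1,0,0,0]]]}}

```text
time: 6.45
tool_pos: [0.4334, 0.1601, 0.0547]
tcp_rot: [3.134, 0.196, 0.008]
wrist_force: [-0.4, -1.0, -0.1]
width: 0.381
```

{"op": "step_arm", "data": {"motion": [[[0.025,0,0,-0.012,0,0,0],[0.025,0,0,-0.022,0,0,0],[0.025,0,0,-0.027,0,0,0],[0.025,0,0,-0.029,0,0,0],[0.025,0,0,-0.029,0,0,0],[0.025,0,0,-0.029,0,0,0],[0.025,0,0,-0.029,0,0,0],[0.025,0,0,-0.029,0,0,0]]]}}

```text
time: 7.45
tool_pos: [0.4342, 0.1603, 0.0264]
tcp_rot: [3.134, 0.196, 0.01]
wrist_force: [0.1, -0.2, 5.0]
width: 0.379
```

{"op": "step_arm", "data": {"motion": [[[0.06,0,0,0,0,0,0],[0.06,0,0,0,0,0,0],[0.06,0,0,0.002,0,0,0],[0.06,0,0,0.03,0,0,0],[0.06,0,0,0.08,0,0,0],[0.06,0,0,0.14,0,0,0],[0.06,0.005,-0.02,0.19,0,0,0],[0.06,0.01,-0.06,0.22,0,0,0]]]}}

```text
time: 8.45
tool_pos: [0.4454, 0.1007, 0.2499]
tcp_rot: [3.135, 0.2, 0.018]
wrist_force: [0.8, -0.2, -0.5]
width: 0.7
```

{"op": "step_arm", "data": {"motion": [[[0.06,0,-0.06,0,0,0,0],[0.06,0,-0.12,0,0,0,0],[0.06,0,-0.18,0,0,0,0],[0.06,0,-0.24,0,0,0,1],[0.06,0,-0.3,0,0,0,2],[0.06,0,-0.36,0,0,0,3],[0.06,0,-0.42,0,0,0,4],[0.06,0,-0.48,0,0,0,4]]]}}

```text
time: 9.45
tool_pos: [0.4449, -0.3811, 0.2497]
tcp_rot: [-3.126, -0.309, -0.018]
wrist_force: [0.2, 0.2, 0.1]
width: 0.701
```

```bash
python3 - <<'E'
from h import *
pose();T,p,d=snap("wrist","w3.png")
for n in("reed_block_low","reed_block_tall"):
  for x in regions_of("wrist",n)[:2]:
    P=cloud("wrist",T,d,x["region"]);z=np.percentile(P[:,2],90);print(n,x["score"],z,rect(P,z-.006,z+.006))
T,p,d=snap("top")
for x in regions_of("top","packing_slab")[:2]:
    P=cloud("top",T,d,x["region"]);z=np.percentile(P[:,2],90);print(x["score"],z,rect(P,z-.006,z+.006))
E
```

```text
t 9.45 tcp [ 0.4449 -0.3811  0.2497] yaw 11.3 tilt [ 0.011  0.002 -1.   ] F [0.2 0.2 0.1] w 0.701 q6 0.61
reed_block_low 0.77 0.03111129167453882 (4523, 469, -398, 119, 39, 11.9)
reed_block_tall 0.64 0.04883880138507003 (5011, 458, -209, 39, 121, 53.1)
0.36 0.07640234488562872 (294, 610, 97, 114, 223, 7.6)
```

{"op": "step_arm", "data": {"motion": [[[0.06,-0.006,-0.012,-0.04,0,0,0.5],[0.06,-0.013,-0.025,-0.09,0,0,0.6],[0.06,-0.013,-0.025,-0.14,0,0,0.6],[0.06,-0.013,-0.025,-0.185,0,0,0.6],[0.06,-0.013,-0.025,-0.21,0,0,0.6],[0.06,-0.013,-0.025,-0.222,0,0,0.6],[0.06,-0.013,-0.025,-0.224,0,0,0.6],[0.03,-0.013,-0.025,-0.224,0,0,0.6]]], "newtons": 60}}

```text
time: 10.7
tool_pos: [0.4329, -0.4041, 0.0266]
tcp_rot: [-3.125, -0.326, -0.019]
wrist_force: [0.4, -0.5, -0.6]
width: 0.506
```

{"op": "step_arm", "data": {"motion": [[[0.03,0,0,0,0,0,0],[0.03,0,0,0,0,0,0],[0.03,0,0,0,0,0,0],[0.03,0,0,0.005,0,0,0],[0.03,0,0,0.02,0,0,0],[0.03,0,0,0.05,0,0,0],[0.03,0,0,0.1,0,0,0],[0.03,0,0,0.15,0,0,0]]]}}

```text
time: 11.7
tool_pos: [0.4327, -0.4039, 0.1786]
tcp_rot: [-3.124, -0.325, -0.018]
wrist_force: [-0.0, -0.1, -1.9]
width: 0.436
```

```bash
python3 - <<'E'
from h import *
pose();T,p,d=snap("wrist","w4.png")
for x in regions_of("wrist","reed_block_low")[:2]:
    P=cloud("wrist",T,d,x["region"]);z=np.percentile(P[:,2],90);print(x["score"],z,rect(P,z-.006,z+.006))
    Q=P[abs(P[:,2]-z)<.012]
    print(np.linalg.lstsq(np.c_[Q[:,:2]-Q[:,:2].mean(0),np.ones(len(Q))],Q[:,2],rcond=None)[0])
E
```

```text
t 11.7 tcp [ 0.4327 -0.4039  0.1786] yaw 11.9 tilt [ 0.012  0.001 -1.   ] F [-0.  -0.1 -1.9] w 0.436 q6 0.56
0.78 0.18228324037437518 (32269, 469, -397, 121, 40, 11.5)
[-0.00221685 -0.00213724  0.18138743]
```

View pics/w4.png

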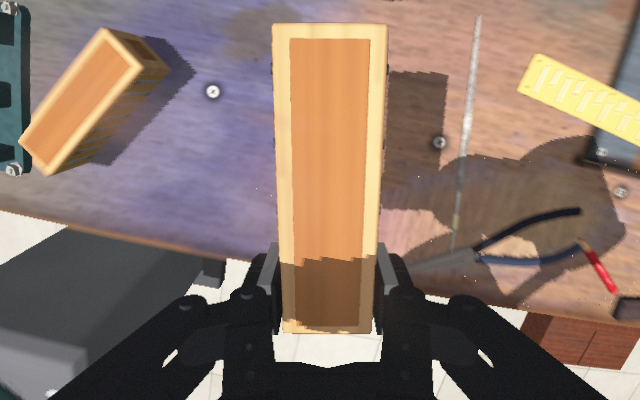

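{"op": "step_arm", "data": {"motion": [[[0.03,0.024,0.04,0.01,0,0,9],[0.03,0.048,0.08,0.02,0,0,18],[0.03,0.072,0.12,0.02,0,0,27],[0.03,0.096,0.17,0.02,0,0,36],[0.03,0.12,0.22,0.02,0,0,45],[0.03,0.144,0.27,0.02,0,0,54],[0.03,0.168,0.32,0.02,0,0,63],[0.03,0.18,0.36,0.02,0,0,71]]]}}

```text
time: 12.8
tool_pos: [0.617, -0.0455, 0.2053]
tcp_rot: [-2.346, -2.084, -0.037]
wrist_force: [-0.5, 0.7, -1.7]
width: 0.435
```

{"op": "step_arm", "data": {"motion": [[[0.03,0.004,0.015,0,0,0,5],[0.03,0.008,0.03,0,0,0,10],[0.03,0.012,0.045,0,0,0,15],[0.03,0.012,0.055,-0.01,0,0,15.5],[0.03,0.012,0.055,-0.02,0,0,15.5],[0.03,0.012,0.055,-0.02,0,0,15.5],[0.03,0.012,0.055,-0.02,0,0,15.5],[0.03,0.012,0.055,-0.02,0,0,15.5]]]}}

```text
time: 13.8
tool_pos: [0.6293, 0.009, 0.1857]
tcp_rot: [-2.043, -2.379, -0.037]
wrist_force: [-0.3, -0.1, -1.2]
width: 0.434
```

```bash
python3 - <<'E'
from h import *
pose();T,p,d=snap("wrist","w5.png")
for x in regions_of("wrist","reed_block_low")[:1]:
    P=cloud("wrist",T,d,x["region"]);z=np.percentile(P[:,2],90);print(x["score"],z,rect(P,z-.006,z+.006))
P=cloud("wrist",T,d,d>0)
B=P[(P[:,0]>.53)&(P[:,0]<.70)&(P[:,1]>.0)&(P[:,1]<.225)]
a=np.radians(8);o=np.array([.612,.101])
C=np.c_[(B[:,:2]-o)@np.array([[np.cos(a),-np.sin(a)],[np.sin(a),np.cos(a)]]),B[:,2]]
for nm,lo,hi,y0,y1 in(("plate",.062,.072,.04,.13),("rail",.0735,.081,.035,.09),("stop",.084,.093,.08,.13),("bar",.108,.114,.01,.04)):
    Q=C[(C[:,2]>lo)&(C[:,2]<hi)&(C[:,1]>y0)&(C[:,1]<y1)]
    print(nm,len(Q),rect(Q,0,1), (np.percentile(Q,[1,99],axis=0)*1000).round(1).tolist() if len(Q) else '')
    if nm=="rail":
        for s in(-1,1):
            R=Q[Q[:,0]*s>0]
            for k in range(40,90,12):
                r=R[(R[:,1]>k/1e3)&(R[:,1]<(k+12)/1e3)]
                if len(r)>5: print(s,k,len(r),(np.percentile(r[:,0],[3,97])*1e3).round(1))
E
```

```text
t 13.8 tcp [0.6293 0.009  0.1857] yaw 98.7 tilt [ 0.011  0.021 -1.   ] F [-0.3 -0.1 -1.2] w 0.434 q6 -0.2
0.63 0.1898206396715411 (32365, 623, 46, 40, 121, 7.9)
plate 0 (0, 0, 0, 0, 0, 0.0) 
rail 0 (0, 0, 0, 0, 0, 0.0) 
stop 0 (0, 0, 0, 0, 0, 0.0) 
bar 3414 (3414, 0, 23, 100, 11, 0.8) [[-49.1, 18.1, 108.5], [48.3, 28.0, 113.5]]
```

View pics/w5.png

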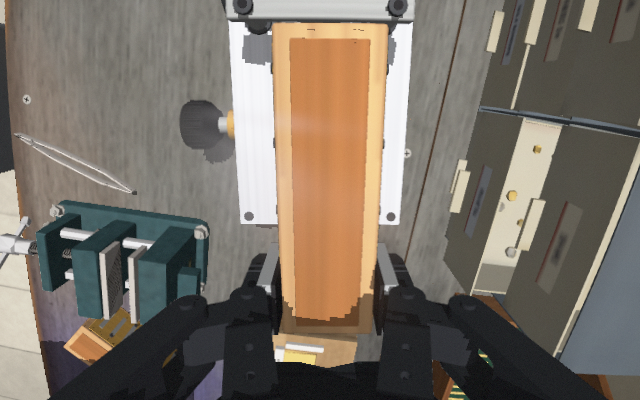

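The wrist view shows the block level over the plate, px (275-385, 25-330). The plate edges are at about px 235 and 408, and the bar is at the top. I'll get a better chest yaw before setting the block down.

```bash
python3 - <<'E'
from h import *
T,p,d=snap("wrist");P=cloud("wrist",T,d,d>0)
a=np.radians(8);o=np.array([.612,.101]);M=np.array([[np.cos(a),-np.sin(a)],[np.sin(a),np.cos(a)]])
C=np.c_[(P[:,:2]-o)@M,P[:,2]]
Q=C[(abs(C[:,2]-.067)<.006)&(abs(C[:,0])<.075)&(C[:,1]>-.125)&(C[:,1]<.015)]
for s in(-1,1):
    L=[]
    for k in range(-110,10,5):
        r=Q[(Q[:,1]>k/1e3)&(Q[:,1]<(k+5)/1e3)&(Q[:,0]*s>.03)]
        if len(r)>8: L.append((k+2.5,s*np.percentile(r[:,0]*s,99)*1e3))
    L=np.array(L);f=np.polyfit(L[:,0],L[:,1],1);print(s,len(L),f,'edge resid',np.std(L[:,1]-np.polyval(f,L[:,0])).round(2))
e=[ (x,np.percentile(r[:,1],1)*1e3) for x in range(-45,46,6) for r in [C[(abs(C[:,2]-.111)<.003)&(abs(C[:,0]-x/1e3)<.003)&(abs(C[:,1]-.025)<.02)]] if len(r)>8]
e=np.array(e);print('bar front',np.polyfit(e[:,0],e[:,1],1));print('entry edge',np.percentile(Q[:,1],.5))
for c in("top","side"):
    T,p,d=snap(c);P=cloud(c,T,d,d>0);C=np.c_[(P[:,:2]-o)@M,P[:,2]]
    for nm,lo,hi,y0,y1,w in(("plate",.062,.072,.035,.13,.07),("stop",.083,.093,.08,.13,.07),("rails",.073,.081,.04,.09,.04),("bar",.108,.114,.01,.04,.06)):
        Q=C[(C[:,2]>lo)&(C[:,2]<hi)&(C[:,1]>y0)&(C[:,1]<y1)&(abs(C[:,0])<w)]
        if len(Q)>5: print(c,nm,rect(Q,0,1))
    Q=C[(abs(C[:,0]-(-.177-.0))<.1)&(C[:,1]>.0)]
E
```

```text
-1 24 [-4.21524972e-04 -5.98683658e+01] edge resid 0.19
1 24 [2.15438647e-03 5.92259220e+01] edge resid 0.22
bar front [1.41639926e-03 1.81999541e+01]
entry edge -0.11460642991862763
top plate (10, 58, 53, 24, 3, 88.8)
top bar (11, 45, 23, 16, 9, 44.6)
side plate (1232, 1, 78, 121, 86, 0.1)
side stop (171, 2, 103, 14, 63, 88.7)
side rails (93, 1, 61, 57, 43, 0.0)
side bar (198, 1, 28, 100, 17, 1.8)
```

{"op": "step_arm", "data": {"motion": [[[0.03,-0.003,0.0015,-0.015,-0.3,0.7,0],[0.03,-0.0034,0.0015,-0.035,-0.3,0.7,0],[0.03,-0.0034,0.0015,-0.055,-0.3,0.7,0],[0.03,-0.0034,0.0015,-0.07,-0.3,0.7,0],[0.03,-0.0034,0.0015,-0.08,-0.3,0.7,0],[0.03,-0.0034,0.0015,-0.086,-0.3,0.7,0],[0.03,-0.0034,0.0015,-0.089,-0.3,0.7,0],[0.03,-0.0034,0.0015,-0.09,-0.3,0.7,0]]]}}

```text
time: 15.05
tool_pos: [0.6262, 0.0109, 0.096]
tcp_rot: [-2.039, -2.375, -0.019]
wrist_force: [-0.4, 0.0, -1.0]
width: 0.429
```

```bash
cat >> h.py <<'E'
a=np.radians(8);O=np.array([.612,.101]);M=np.array([[np.cos(a),-np.sin(a)],[np.sin(a),np.cos(a)]])
def ch(P): P=np.atleast_2d(P); return np.c_[(P[:,:2]-O)@M,P[:,2]]
def blk(c="wrist"):
    s=pose();print('tcp chest',(ch(s['tool_pos'])*1e3).round(1));T,p,d=snap(c)
    for x in regions_of(c,"reed_block_low")[:2]:
        P=ch(cloud(c,T,d,x["region"]));z=np.percentile(P[:,2],80);print(x["score"],z.round(4),rect(P,z-.006,z+.006))
        Q=P[abs(P[:,2]-z)<.006];print('slope',np.linalg.lstsq(np.c_[Q[:,:2]-Q[:,:2].mean(0),np.ones(len(Q))],Q[:,2],rcond=None)[0].round(4),(np.percentile(Q,[1,99],axis=0)*1e3).round(1).tolist())
    return T,p,d
E
python3 -c "
from h import *
blk()"
```

```text
t 15.05 tcp [0.6262 0.0109 0.096 ] yaw 98.7 tilt [-0.001  0.016 -1.   ] F [-0.4  0.  -1. ] w 0.429 q6 -0.19
tcp chest [[  1.5 -91.2  96. ]]
0.68 0.0996 (32329, 1, -54, 40, 121, 0.2)
slope [0.0011 0.0009 0.099 ] [[-17.9, -111.2, 97.2], [19.1, 5.0, 100.6]]
```

{"op": "step_arm", "data": {"motion": [[[0.03,0,0,-0.001,0,0,0],[0.03,-0.0015,0.006,-0.0015,0,0,0],[0.03,-0.0025,0.014,-0.0015,0,0,0],[0.03,-0.0037,0.022,-0.0015,0,0,0],[0.03,-0.0048,0.03,-0.0015,0,0,0],[0.03,-0.006,0.038,-0.0015,0,0,0],[0.03,-0.007,0.046,-0.0015,0,0,0],[0.03,-0.008,0.053,-0.0015,0,0,0]]], "newtons": 30}}

```text
time: 16.15
tool_pos: [0.6186, 0.064, 0.0952]
tcp_rot: [-2.039, -2.377, -0.019]
wrist_force: [0.9, -4.3, 4.9]
width: 0.43
```

```bash
python3 -c "
from h import *
blk()"
```

```text
t 16.15 tcp [0.6186 0.064  0.0952] yaw 98.7 tilt [ 0.     0.016 -1.   ] F [ 0.9 -4.3  4.9] w 0.43 q6 -0.11
tcp chest [[  1.4 -37.5  95.2]]
0.64 0.0988 (27139, 1, 0, 40, 121, 1.0)
slope [ 0.0013 -0.0021  0.0982] [[-18.0, -57.7, 96.2], [19.0, 58.8, 99.7]]
```

{"op": "step_arm", "data": {"motion": [[[0.03,-0.0006,0.004,0,0,0,0],[0.03,-0.0012,0.008,0,0,0,0],[0.03,-0.0018,0.012,0,0,0,0],[0.03,-0.0024,0.016,0,0,0,0],[0.03,-0.003,0.02,0,0,0,0],[0.03,-0.0034,0.024,0,0,0,0],[0.03,-0.0038,0.027,0,0,0,0],[0.03,-0.0041,0.029,0,0,0,0]]]}}

```text
time: 17.25
tool_pos: [0.6143, 0.0941, 0.0952]
tcp_rot: [-2.039, -2.376, -0.02]
wrist_force: [0.3, -4.0, 4.1]
width: 0.434
```

```bash
python3 -c "
from h import *
blk()"
```

```text
t 17.25 tcp [0.6143 0.0941 0.0952] yaw 98.7 tilt [ 0.     0.017 -1.   ] F [ 0.3 -4.   4.1] w 0.434 q6 -0.06
tcp chest [[ 1.4 -7.2 95.2]]
0.91 0.0988 (27802, 0, 30, 41, 120, 0.3)
slope [ 0.0017 -0.0018  0.0982] [[-18.1, -27.6, 96.3], [18.9, 89.1, 99.8]]
```

{"op": "step_arm", "data": {"motion": [[[0.03,-0.0001,0.001,0,0,0,0],[0.03,-0.0003,0.002,0,0,0,0],[0.03,-0.0004,0.003,0,0,0,0],[0.03,-0.0005,0.0035,0,0,0,0],[0.03,-0.0006,0.004,0,0,0,0],[0.03,-0.0006,0.0045,0,0,0,0],[0.03,-0.0007,0.005,0,0,0,0],[0.03,-0.0007,0.005,0,0,0,0]]], "newtons": 20}}

```text
time: 18.35
tool_pos: [0.6137, 0.0984, 0.0953]
tcp_rot: [-2.039, -2.377, -0.019]
wrist_force: [-0.2, -6.7, 3.7]
width: 0.435
```

{"op": "step_arm", "data": {"motion": [[[0.03,-0.0001,0.001,0,0,0,0],[0.03,-0.0002,0.0015,0,0,0,0],[0.03,-0.0003,0.002,0,0,0,0],[0.03,-0.0003,0.002,0,0,0,0],[0.03,-0.0003,0.002,0,0,0,0],[0.03,-0.0003,0.002,0,0,0,0],[0.03,-0.0003,0.002,0,0,0,0],[0.03,-0.0003,0.002,0,0,0,0]]]}}

```text
time: 19.35
tool_pos: [0.6137, 0.0984, 0.0953]
tcp_rot: [-2.04, -2.378, -0.016]
wrist_force: [1.0, -10.3, 4.4]
width: 0.434
```

```bash
python3 -c "
from h import *
blk()"
```

```text
t 19.35 tcp [0.6137 0.0984 0.0953] yaw 98.8 tilt [ 0.001  0.013 -1.   ] F [  1.  -10.3   4.4] w 0.434 q6 -0.05
tcp chest [[ 1.4 -2.8 95.3]]
0.94 0.0988 (27857, 0, 34, 121, 40, 89.6)
slope [ 0.0017 -0.0014  0.0982] [[-18.1, -23.2, 96.3], [18.9, 93.5, 99.8]]
```

{"op": "step_arm", "data": {"motion": [[[0.06,0,0,0,0,0,0],[0.06,0,0,0,0,0,0],[0.06,0,0,0,0,0,0],[0.06,0,-0.001,0.01,0,0,0],[0.06,0,-0.002,0.04,0,0,0],[0.06,0,-0.005,0.08,0,0,0],[0.06,-0.01,-0.01,0.11,0,0,-10],[0.06,-0.02,-0.02,0.12,0,0,-20]]]}}

```text
time: 20.45
tool_pos: [0.5953, 0.0789, 0.2193]
tcp_rot: [-2.431, -1.985, -0.026]
wrist_force: [-0.7, 0.4, -0.5]
width: 0.706
```

{"op": "step_arm", "data": {"motion": [[[0.06,-0.01,-0.01,0,0,0,-10],[0.06,-0.02,-0.01,0,0,0,-20],[0.06,-0.03,-0.02,0,0,0,-30],[0.06,-0.04,-0.02,0,0,0,-40],[0.06,-0.05,-0.03,0,0,0,-50],[0.06,-0.06,-0.035,0,0,0,-60],[0.06,-0.067,-0.035,0,0,0,-70],[0.06,-0.067,-0.035,0,0,0,-70]]]}}

```text
time: 21.45
tool_pos: [0.5281, 0.044, 0.22]
tcp_rot: [3.126, 0.234, 0.026]
wrist_force: [0.5, 0.8, 0.8]
width: 0.699
```

```bash
cat >> h.py <<'E'
def knob(c="wrist",T=None,d=None):
    for x in regions_of(c,"wind_knob_grip")[:2]:
        P=ch(cloud(c,T,d,x["region"]));print('knob',x["score"].__round__(2),(np.median(P,0)*1e3).round(),(np.percentile(P,[2,98],axis=0)*1e3).round().tolist(),rect(P,.046,.06))
E
python3 -c "
from h import *
T,p,d=blk();cv2.imwrite('pics/w6.png',p);knob('wrist',T,d)"
```

```text
t 21.45 tcp [0.5281 0.044  0.22  ] yaw 8.6 tilt [ 0.017 -0.006 -1.   ] F [0.5 0.8 0.8] w 0.699 q6 1.46
tcp chest [[-91.1 -44.7 220. ]]
0.58 0.0987 (8657, 1, 34, 40, 120, 1.0)
slope [ 0.0056 -0.0008  0.098 ] [[-18.3, -25.0, 95.4], [19.0, 92.4, 99.8]]
knob 0.82 [-89. -45.  51.] [[-102.0, -61.0, 40.0], [-73.0, -28.0, 57.0]] (950, -91, -46, 33, 26, 89.8)
```

View pics/w6.png

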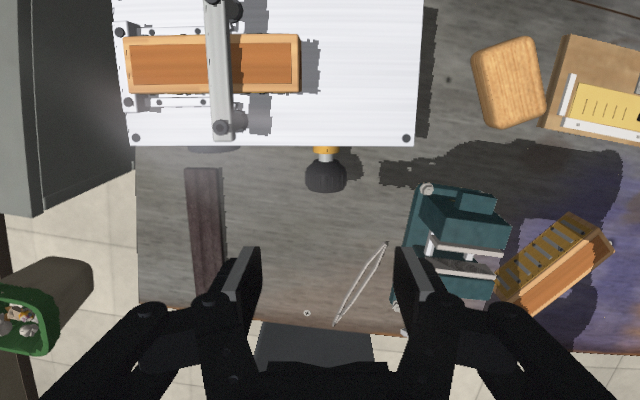

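The wrist view shows the block under the bar at the stop, px (125-300, 65), and the slab flat on the bench at px (205,230). The knob is at px (325,170), clear above. Descending to the knob now.

{"op": "step_arm", "data": {"motion": [[[0.06,-0.001,0,-0.03,0.3,1.0,-0.6],[0.06,-0.001,0,-0.08,0.3,1.0,-0.6],[0.06,-0.001,0,-0.12,0.3,1.0,-0.6],[0.06,-0.001,0,-0.15,0.3,1.0,-0.6],[0.06,-0.001,0,-0.17,0.3,1.0,-0.6],[0.06,-0.001,0,-0.179,0.3,1.0,-0.6],[0.06,-0.001,0,-0.179,0.3,1.0,-0.6],[0.03,-0.001,0,-0.179,0.3,1.0,-0.6]]], "newtons": 60}}

```text
time: 22.6
tool_pos: [0.5287, 0.0441, 0.0418]
tcp_rot: [3.133, 0.22, 0.002]
wrist_force: [-0.3, 0.6, 0.7]
width: 0.503
```

{"op": "step_arm", "data": {"motion": [[[0.03,0,0,0,0,0,0],[0.03,0,0,0,0,0,0],[0.03,0,0,0,0,0,0],[0.03,0,0,0,0,0,0],[0.03,0,0,0,0,0,0],[0.03,0,0,0,0,0,0],[0.03,0,0,0,0,0,0],[0.03,0,0,0,0,0,0]]]}}

```text
time: 23.6
tool_pos: [0.5289, 0.0443, 0.0424]
tcp_rot: [3.133, 0.22, 0.002]
wrist_force: [-3.1, 2.0, 4.8]
width: 0.4
```

```bash
python3 -c "
from h import *
s=pose();print(ch(s['tool_pos'])*1e3)"
```

```text
t 23.6 tcp [0.5289 0.0443 0.0424] yaw 8.0 tilt [ 0.002 -0.    -1.   ] F [-3.1  2.   4.8] w 0.4 q6 1.47
[[-90.15317079 -44.62335712  42.40662064]]
```

{"op": "step_arm", "data": {"motion": [[[0.03,-0.006,-0.0008,0,0,0,0],[0.03,-0.012,-0.0017,0,0,0,0],[0.03,-0.018,-0.0025,0,0,0,0],[0.03,-0.024,-0.0034,0,0,0,0],[0.03,-0.028,-0.0039,0,0,0,0],[0.03,-0.031,-0.0043,0,0,0,0],[0.03,-0.031,-0.0043,0,0,0,0],[0.03,-0.031,-0.0043,0,0,0,0]]]}}

```text
time: 24.6
tool_pos: [0.501, 0.0403, 0.0426]
tcp_rot: [3.134, 0.22, 0.014]
wrist_force: [8.9, 2.1, -9.6]
width: 0.401
```

```bash
python3 -c "
from h import *
s=pose();print(ch(s['tool_pos'])*1e3);T,p,d=snap('side','s2.png');knob('side',T,d)"
```

```text
t 24.6 tcp [0.501  0.0403 0.0426] yaw 8.0 tilt [ 0.009  0.    -1.   ] F [ 8.9  2.1 -9.6] w 0.401 q6 1.46
[[-118.39001337  -44.68773088   42.64695838]]
```

{"op": "step_arm", "data": {"motion": [[[0.03,0,0,0,0,0,0],[0.03,0,0,0,0,0,0],[0.03,0,0,0,0,0,0],[0.03,0,0,0,0,0,0],[0.03,0,0,0,0,0,0],[0.03,0,0,0,0,0,0],[0.03,0,0,0,0,0,0],[0.03,0,0,0,0,0,0]]]}}

```text
time: 25.7
tool_pos: [0.5011, 0.0403, 0.0426]
tcp_rot: [3.134, 0.22, 0.014]
wrist_force: [4.1, 1.5, -5.9]
width: 0.403
```

{"op": "step_arm", "data": {"motion": [[[0.03,0,0,0,0,0,0],[0.03,0,0,0,0,0,0],[0.03,0.006,0.0008,0,0,0,0],[0.03,0.012,0.0017,0,0,0,0],[0.03,0.018,0.0025,0,0,0,0],[0.03,0.024,0.0034,0,0,0,0],[0.03,0.029,0.004,0,0,0,0],[0.03,0.031,0.0043,0,0,0,0]]]}}

```text
time: 26.7
tool_pos: [0.5291, 0.0443, 0.0423]
tcp_rot: [3.133, 0.22, 0.001]
wrist_force: [-13.2, -0.8, 14.1]
width: 0.401
```

```bash
python3 -c "
from h import *
s=pose();print(ch(s['tool_pos'])*1e3)"
```

```text
t 26.7 tcp [0.5291 0.0443 0.0423] yaw 8.0 tilt [ 0.001 -0.    -1.   ] F [-13.2  -0.8  14.1] w 0.401 q6 1.47
[[-90.01723994 -44.62555385  42.33783938]]
```

Knob is home: it travelled 28.3 mm back and pressed on its stop at 13 N. Releasing and lifting away.

{"op": "step_arm", "data": {"motion": [[[0.03,0,0,0,0,0,0],[0.06,0,0,0,0,0,0],[0.06,0,0,0,0,0,0],[0.06,0,0,0,0,0,0],[0.06,0,0,0.02,0,0,0],[0.06,0,0,0.07,0,0,0],[0.06,0,0,0.12,0,0,0],[0.06,0,0,0.17,0,0,0]]]}}

```text
time: 27.7
tool_pos: [0.5289, 0.0442, 0.2139]
tcp_rot: [3.133, 0.22, 0.001]
wrist_force: [0.9, 0.3, 0.5]
width: 0.702
```

{"op": "step_arm", "data": {"motion": [[[0.06,-0.01,0,0.02,0,0,0],[0.06,-0.02,0,0.04,0,0,0],[0.06,-0.03,0,0.06,0,0,0],[0.06,-0.03,0,0.06,0,0,0],[0.06,-0.03,0,0.06,0,0,0],[0.06,-0.03,0,0.06,0,0,0],[0.06,-0.03,0,0.06,0,0,0],[0.06,-0.03,0,0.06,0,0,0]]]}}

```text
time: 28.7
tool_pos: [0.4988, 0.0442, 0.2733]
tcp_rot: [3.133, 0.22, -0.0]
wrist_force: [-0.2, 0.9, -0.2]
width: 0.708
```

```bash
python3 - <<'E'
from h import *
T,p,d=blk();cv2.imwrite('pics/w7.png',p);knob('wrist',T,d)
for x in regions_of("wrist","packing_slab")[:2]:
    P=cloud("wrist",T,d,x["region"]);print('slab',x["score"],rect(P,.003,.015),np.percentile(P[:,2],[5,95]))
T,p,d=snap("top")
for n in ["reed_block_tall","wax_tin","sanding_block"]:
    for x in regions_of("top",n)[:1]:
        P=cloud("top",T,d,x["region"]);z=np.percentile(P[:,2],95);print(n,x["score"],rect(P,z-.006,z+.006))
E
```

```text
t 28.7 tcp [0.4988 0.0442 0.2733] yaw 8.0 tilt [-0.    -0.001 -1.   ] F [-0.2  0.9 -0.2] w 0.708 q6 1.47
tcp chest [[-120.   -40.5  273.3]]
0.75 0.0987 (6423, 0, 34, 39, 120, 0.5)
slope [ 0.0099 -0.0005  0.098 ] [[-18.6, -25.0, 94.7], [18.7, 92.0, 99.9]]
knob 0.79 [-89. -46.  51.] [[-104.0, -63.0, 0.0], [-71.0, -29.0, 57.0]] (770, -87, -46, 31, 36, 89.6)
slab 0.93 (3428, 433, 159, 150, 34, 6.7) [0.00668269 0.00982304]
reed_block_tall 0.71 (453, 458, -208, 38, 119, 52.9)
wax_tin 0.87 (309, 613, -406, 64, 63, 58.0)
sanding_block 0.6 (306, 632, -113, 72, 49, 26.7)
```

View pics/w7.png

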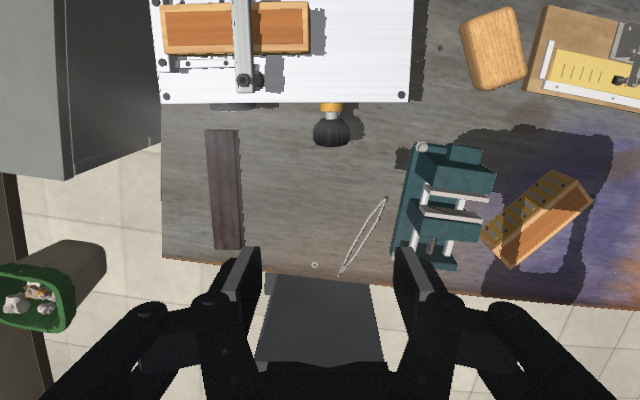

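The last view shows the block at the stop (px 160-310, 28), the knob home (px 330,130) and the slab flat on the bench (px 223,190). The bystanders have not moved.

```bash
python3 -c "
from workcell import *
print(finish_job())"
```

```text
the job is handed in; nothing more can be done
None
```

The job is done and handed in at about 29 s of the 61 s allowed; no verdict was reported.

- **Slab:** I took it off the plate and laid it flat on the bench in front of the chest. Its centre is at (0.433, 0.159) and its top reads 7 to 10 mm, so it is lying flat.
- **Low block:** I set it on the plate and slid it under the bar and between the rails. At the stop the arm no longer advanced (about 10 N), and I let go. The last check put its centre at chest y +34 mm, x 0, aligned with the rails to about 0.5°.
- **Knob:** I pulled it out 28.2 mm to its end stop, left the wind on for about 2 s and pushed it home. It travelled 28.3 mm back and pressed on its stop at 13 N. I timed the wind from the motion, not from the dial. After release the camera put the knob head at chest x -87 to -91 mm, against -92 mm when home.
- **Bystanders:** The tall block, wax tin and sanding block measured within 1 mm of where they started. The sanding block's fitted angle differed by 1.4° with its position unchanged, which I take as measurement noise.

One network reading failed along the way: after I put the slab down, the top camera took the chest for it. The wrist camera then found the slab correctly. The side camera did not find the knob while it was out, so that position rests on the arm's measured travel and force.

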